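Ratchet a sharpening stone into the bench clamp

ROBOT

A 6-joint arm with a two-finger parallel gripper is mounted at the origin on the work surface. World frame = base frame: x ahead of the robot, y to its left, z up, the work surface at z = 0. Lengths are in m, angles in rad, forces in N, time in s.
With the tool pointing down it reaches from about 0.375 to 0.975 m from the base axis. Payload 3.8 kg.
Tool frame: the origin (TCP) lies midway between the tips of the shut fingers; the grasp point (between the pads) lies 19 mm behind it; z points along the fingers, y is the direction in which the jaws open and shut (so a half turn about z gives the same grasp; the last joint's range is limited). The gripper opens to 85 mm and grips with 20 to 120 N. Pads are 22 mm wide; open, the fingers measure 114 mm over their backs; the gripper's body (76 mm by 85 mm) begins 54 mm behind the grasp point. The pads swing forward as they close: fully open they stand 13 mm farther back than shut.
Start: joints at [-1.167, 0.264, 1.604, -0, 1.274, -0.037], TCP at [0.288, -0.61, 0.231] pointing down, gripper open.
Joint ranges: [-2.63, 2.63], [-0.94, 2.18], [0.31, 2.57], [-1.31, 4.45], [0, 2.66], [-2.55, 2.55]. Speed limits (rad/s): [2.57, 2.57, 3.14, 3.14, 3.14, 3.14].

INTERFACE

Orientations are given as a rotation vector (axis times angle).
In Python, from workcell import bot gives the robot as it stands.
- The arm moves only by the tool arm_command, never from a script. Its argument "targets" is text: rows parted by semicolons, each of 7 numbers parted by spaces: the shift along the tool's x, y, z in mm, then the turn, a rotation vector about the tool's x, y, z in degrees, then the opening, from 0 (shut) to 1 (fully open). A call has 1 to 10 rows; each row is the pose to reach, as a shift and turn from the pose commanded when the call began, along the tool's axes at that moment; what a row does not reach only later rows make up. A row lasts 1/12 s, in which the tool goes at most 41.7 mm and 7.16 degrees, less where a joint would pass 70% of its speed; a pose out of reach is approached as far as the arm can. A call with a gripper value outside its range is refused whole. The fingers move at their own pace and stop on an object; "newtons" is the grip in N (left out, the last holds). Time passes only in rows, so rows that repeat a pose let the fingers close. It gives the time, the measured TCP pose, the force and the opening at its end, in the units of the state.
- bot.read_state(): the state, without advancing time (a new reading comes with each control period).
- bot.read_camera(name): name is "side" or "top" or "wrist"; returns (picture, depth): 480x640x3 uint8, blue, green, red; 480x640 float32, m along the optical axis (not along the pixel's ray), 0 where there is no reading.
- bot.camera_params(name): a dict with "fov_y" (degrees; the focal length in pixels is half the picture's height over the tangent of half this angle, whatever the lens; pixels are square), "cx", "cy" (the principal point, pixels), "k1" (the pictures are not rectified: a ray, as slopes to the right and down, at radius r is drawn at 1 + k1 r^2 times it, then the intrinsics apply), "xyz" and "rotation" of the camera in the world; the wrist camera has in their place "T_tool_cam" (4x4, takes a point from camera to tool coordinates, whose origin is the TCP and whose axes are the flange's). Camera axes: x right, y up, looking along -z (the intrinsics and any distortion apply to the point x, -y, -z); pixel columns grow to the right and rows downward; lengths in m; the calibration is good to about 2 mm. A picture is of the moment at which its call begins: read the wrist's pose just before it. camera_params takes no time and is no camera call.
- bot.finish_job(): hands the job in, once; it reports no verdict.
The state is a dict: "time": time; "q": joint angles; "joint_vel": joint speeds; "joint_torque": joint torques, N m; "tool_pos": TCP position; "tcp_rot": TCP orientation; "wrist_force": force on the tool from outside, world axes, zero at the start; "torque": the same for the moment, N m; "width": opening from 0.0 (shut) to 1.0 (fully open).
Only numpy, scipy, OpenCV 4.12 (cv2) and the standard library are available. Lean on these libraries where they do the work, as an engineer would, in place of code of your own. Each camera call takes 0.05 s, during which the arm holds its last target.

TASK

Pick up the short thick grey stone block gently (it is brittle: use a light grip) and set it down without a knock, upright on its base, on the bar of the bench clamp between the two jaws, its long side across the bar and centred on it; let go of it. Then pump the clamp's trigger towards its handle, moving the jaw by the trigger alone, until the sprung black pad presses the stone against the fixed jaw with its spring about half squeezed (between a quarter and three quarters of its travel), and never bottom the spring, which would crush the stone. Finish while still squeezing the trigger, do not let it go, and leave the slim stick stone, the round wheel, the tin and the tub where they are.

Things in the scene. Friction and masses are not known exactly. Their poses are not given: they have to be found in the camera images.
- stone_center (a point): Centre (half-way up) of the loose stone block to be clamped: dark grey, 26 mm (its x) by 50 mm (its y) by 40 mm high, about 0.12 kg, upright on the worktop. Grip it by its two end faces, across the 50 mm; a 20 to 30 N grip is plenty, 60 N is too much.
- clamp: Bench clamp, fixed; origin under its middle on the worktop, x along its bar from the handle end to the fixed jaw. Bar 270 x 40 x 12 mm high. Housing 32 mm wide, 84 mm high, x -97 to -7 mm. Handle post (fixed, black): x -87 to -77 mm (cap, 144 to 152 mm up: -89 to -75), 26 mm wide at most, up to 152 mm above the worktop. The trigger stands just in front (+x) of it.
- seat (a point): Fixed point on top of the clamp's bar (12 mm above the worktop), on its middle line, 20 mm short of the fixed jaw's face: a good place for the middle of the stone's underside. Axes as the clamp's. The stone's y goes along the clamp's y (either way), so the jaws press its 50 mm faces; its ends then overhang the bar and the 36 mm wide jaws by 5 to 7 mm, free for fingers.
- fixed_face (a point): Centre of the fixed jaw's face, which looks to the clamp's -x: 36 mm wide, top 54 mm above the worktop; clamp axes.
- pad_face (a point): Centre of the front face (34 mm wide, 38 mm high, top 52 mm above the worktop) of the sprung black pad on the moving jaw; it faces the fixed jaw. Moves along the clamp's x; at the start it is 52 to 72 mm short of fixed_face. Clamp axes.
- jaw (a joint): How far the moving jaw (toothed rod, head, pad) is advanced towards the fixed jaw, m, 0 to 0.070. 5 N friction; the ratchet lets it go forward only (up to 4 mm of play back). A full squeeze of the trigger advances it about 8 mm (the first up to 11), a part squeeze in proportion (26 mm per rad) once the pawl has caught; the first 0.05 to 0.2 rad of a squeeze may be idle (teeth 4 mm apart).
- pad (a joint): How far the pad's spring is squeezed, i.e. the pad pushed back towards the jaw's head, m: 0 free, 0.020 bottomed. The spring gives 1 N per mm (plus 1 N), so this shows the clamping force. Wanted at the end: about 0.010 (0.005 to 0.015); never above 0.018.
- trigger (a joint): Trigger angle, rad: 0 released (leaning away from the handle), 0.42 fully squeezed towards the handle (its stop). Hinged 77 mm above the worktop at clamp x = -55 mm about the clamp's y. A spring returns it to 0 when let go. At grip height a squeeze takes 2 to 7 N idle, up to about 15 N when clamping.
- trigger_front (a point): Point on the trigger's front face (facing away from the handle) at grip height, about 125 mm above the worktop. The trigger is a black bar 10 mm thick and 20 mm wide from 84 to about 147 mm above the worktop. This point moves 21 mm towards the handle in a full squeeze.
- squeeze (a point): Fixed point (clamp axes), 125 mm above the worktop, mid-way between the handle's back and the trigger's front when fully squeezed: 26 mm over both (47 mm released). From it the handle's back is 13 mm to -x, the trigger's front 13 mm to +x squeezed, 34 mm released. A hand over this point, closing along the clamp's x, pumps by closing and opening.
- stick: Bystander: loose slim grey stick stone, 16 by 130 (y) by 16 mm; origin at the centre of its underside.
- wheel: Bystander: loose round dark grey grinding wheel lying flat, 100 mm across, 26 mm high; origin at the centre of its underside.
- tin: Bystander: loose round tin, 86 mm across, 85 mm high; origin at the centre of its underside.
- tub: Bystander: loose white plastic tub, 100 mm across the rim, 100 mm high; origin at the centre of its underside.

How it is judged:
By the outcome, as a careful person would: the job done as asked, in the order asked, and still so for the second after the job is handed in, while the arm keeps its last pose, push and grip.
It also fails if it takes over 72 s, if anything falls off the work surface, if the arm or the gripper's body presses on something with over 40 N, if the wrist force passes 120 N, or if a joint passes its speed limit or range.

## Working session

There is one attempt and no reset: what is moved stays moved. The work goes in short steps, Python scripts to look and compute and a tool call to move; the robot and the scene stay as the last step left them, time stands still between calls to the robot, and variables do not carry over. Pictures are saved under pics/ and viewed, and the job is handed in when it is done.

Besides the shell and the picture viewer there is one more tool, called after "Emit:" as name(argument=value, ...), one argument or row to a line, values as JSON. arm_command: Moves the arm, as the interface text tells. Its arguments: {"type":"object","properties":{"targets":{"type":"string"},"newtons":{"type":"number"}},"required":["targets"]}

```bash
mkdir -p pics; ls
cat > h.py <<'E'
from workcell import bot
import numpy as np, cv2
from scipy.spatial.transform import Rotation as R
def pose():
    s=bot.read_state(); T=np.eye(4); T[:3,:3]=R.from_rotvec(s['tcp_rot']).as_matrix(); T[:3,3]=s['tool_pos']; return T
def cam(name,T=None):
    p=bot.camera_params(name)
    if name=='wrist':
        C=(pose() if T is None else T)@np.array(p['T_tool_cam'])
    else:
        C=np.eye(4); r=np.array(p['rotation']); C[:3,:3]=r if r.shape==(3,3) else R.from_rotvec(r).as_matrix(); C[:3,3]=p['xyz']
    return p,C
def rays(name,uv,T=None,pc=None):
    p,C=pc or cam(name,T); f=240/np.tan(np.radians(p['fov_y']/2))
    K=np.array([[f,0,p['cx']],[0,f,p['cy']],[0,0,1]])
    n=cv2.undistortPoints(np.array(uv,float).reshape(-1,1,2),K,np.array([p['k1'],0,0,0,0.]),None,None).reshape(-1,2)
    d=np.c_[n[:,0],-n[:,1],-np.ones(len(n))]
    return C[:3,3],d@C[:3,:3].T
def plane(name,uv,z,pc=None):
    o,d=rays(name,uv,pc=pc); return o+d*((z-o[2])/d[:,2])[:,None]
def cloud(name,dep,pc=None):
    v,u=np.mgrid[0:480,0:640]; o,d=rays(name,np.c_[u.ravel(),v.ravel()],pc=pc)
    return (o+d*dep.ravel()[:,None]).reshape(480,640,3)
E
python3 - <<'E'
from h import *
s=bot.read_state();print(s)
for n in ['side','top','wrist']:
    p,C=cam(n);print(n,p); im,d=bot.read_camera(n);cv2.imwrite(f'pics/{n}0.png',im);np.savez(f'{n}0.npz',im=im,d=d,C=C)
E
```

```text
pics
{'time': 0.0, 'q': array([-1.16689006e+00,  2.64750119e-01,  1.60535819e+00, -8.03437121e-06,
        1.27366450e+00, -3.69029745e-02]), 'joint_vel': array([ 0.00032872, -0.00091112,  0.00023005, -0.00169934, -0.00033505,
        0.00063961]), 'joint_torque': array([ 1.81271524e-03, -5.15115845e+01, -3.67313755e+01,  2.30272299e-04,
        1.32361820e-02,  4.37602466e-06]), 'tool_pos': array([ 0.28771794, -0.60982356,  0.22997258]), 'tcp_rot': array([-3.06350340e+00, -6.86364317e-01,  6.36322367e-04]), 'wrist_force': array([ 0.49754819, -1.0061555 , -0.60665095]), 'torque': array([ 0.02177857, -0.00784779,  0.00303173]), 'width': 1.0017079669208098}
side {'fov_y': 43.71968855173599, 'cx': 311.9823919795066, 'cy': 232.6527064847615, 'k1': -0.0629170265192019, 'xyz': array([-0.05432344,  0.77398454,  0.68137385]), 'rotation': array([ 0.41019283, -1.24483324, -2.19295611])}
top {'fov_y': 54.11117422299665, 'cx': 318.52641798886765, 'cy': 250.306380874794, 'k1': 0.01355455833645025, 'xyz': array([ 0.43545965, -0.00372511,  1.15831121]), 'rotation': array([ 0.09590943, -0.10621739, -1.57643755])}
wrist {'fov_y': 64.28980877587334, 'cx': 322.13038104364534, 'cy': 238.33046241593496, 'k1': -0.08199957163542418, 'T_tool_cam': array([[-4.16771555e-04,  9.46078523e-01,  3.23937115e-01,
         8.33482025e-02],
       [ 9.99999803e-01,  5.46079647e-04, -3.08278207e-04,
        -8.57016313e-05],
       [-4.68550856e-04,  3.23936922e-01, -9.46078565e-01,
        -1.41417365e-01],
       [ 0.00000000e+00,  0.00000000e+00,  0.00000000e+00,
         1.00000000e+00]])}
```

View pics/top0.png

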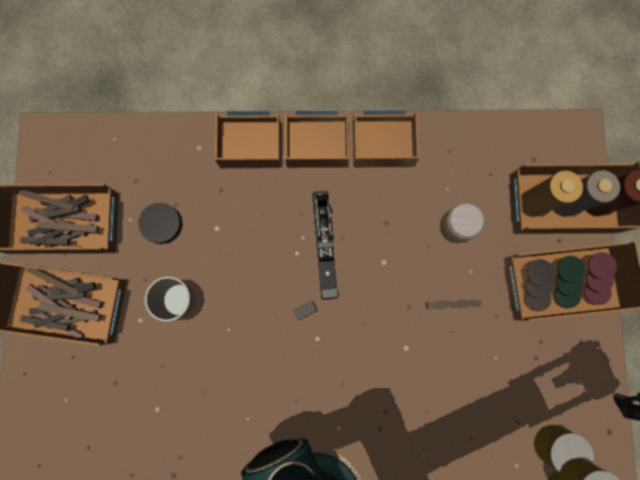

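View pics/side0.png

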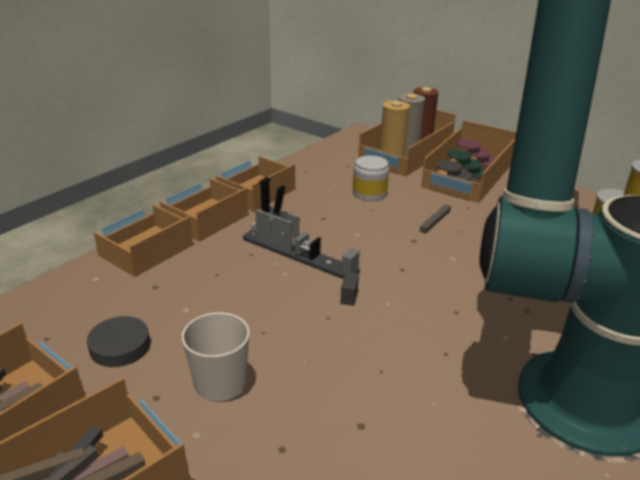

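View pics/wrist0.png

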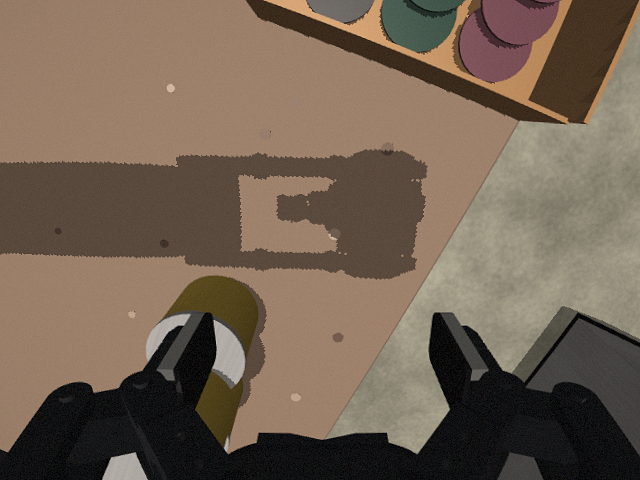

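The top view shows the clamp from (320,193) at the handle to (329,298) at the fixed jaw, and the stone at (305,311). The wheel, tub, tin and stick are well apart from these. I'll enlarge that area and use depth.

Run:
```python
from h import *
z=np.load('top0.npz');im=z['im'];d=z['d']
c=im[180:330,270:360];cv2.imwrite('pics/topc.png',cv2.resize(c,None,fx=4,fy=4,interpolation=cv2.INTER_CUBIC))
P=cloud('top',d)
np.set_printoptions(precision=3,suppress=True,linewidth=200)
for u,v in [(305,311),(329,293),(328,275),(320,196),(290,260),(360,260)]: print(u,v,P[v,u])
# stone: height 0.02..0.06
m=(P[...,2]>0.03)&(P[...,2]<0.05); m[:, :285]=0; m[:,318:]=0; m[:295]=0; m[330:]=0
mm=((P[...,2]>0.03)&(P[...,2]<0.2));mm[:,:285]=0;mm[:,360:]=0;mm[:185]=0;mm[330:]=0
n,l,st,ce=cv2.connectedComponentsWithStats(mm.astype(np.uint8));print(st,ce)
uv=np.argwhere(m)[:,::-1]
q=P[m][:,:2].astype(np.float32);print(len(q),P[m][:,2].mean(),cv2.minAreaRect(q),q.mean(0))
```

```text
305 311 [0.436 0.021 0.041]
329 293 [ 0.477 -0.035  0.055]
328 275 [ 0.523 -0.035  0.012]
320 196 [ 0.686 -0.015  0.15 ]
290 260 [ 0.562  0.059 -0.002]
360 260 [ 0.56  -0.115  0.001]
[[     0      0    640    480 306052]
 [   315    194     19     68    782]
 [   322    289     16     10    133]
 [   293    302     24     18    233]] [[319.497 239.457]
 [323.46  226.127]
 [329.226 293.263]
 [304.395 310.382]]
233 0.039664810911573985 ((0.43756866455078125, 0.022849272936582565), (0.025301285088062286, 0.049579910933971405), 25.924402236938477) [0.437 0.023]
```

View pics/topc.png

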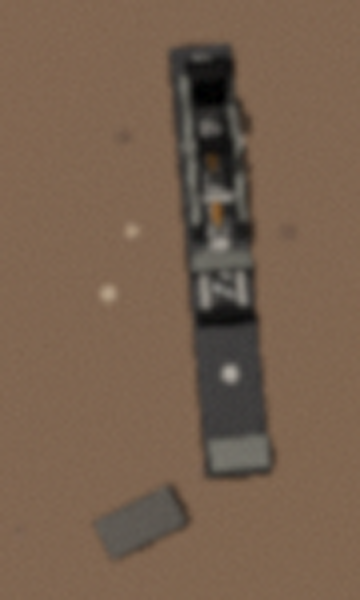

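```bash
cat >> h.py <<'E'
def goto(xyz,yaw=None,T=None):
    """print the tool-axes shift (mm) and turn (deg) to a tool-down pose with tool x at yaw deg"""
    T=pose() if T is None else T
    print('cur',T[:3,3].round(4),'yaw',np.degrees(np.arctan2(T[1,0],T[0,0])).round(2),'tilt',T[:3,2].round(4))
    s=T[:3,:3].T@(np.array(xyz)-T[:3,3])*1000
    r=np.zeros(3)
    if yaw is not None:
        a=np.radians(yaw);G=np.array([[np.cos(a),np.sin(a),0],[np.sin(a),-np.cos(a),0],[0,0,-1]]).T
        r=np.degrees(R.from_matrix(T[:3,:3].T@G).as_rotvec())
    print('shift',s.round(1),'turn',r.round(2),'rows',max(np.linalg.norm(s)/41.7,np.linalg.norm(r)/7.16).round(1))
E
python3 -c "
from h import *
goto([.45,.02,.28],25.9)"
```

```text
cur [ 0.2878 -0.61    0.2303] yaw 25.25 tilt [-7.0e-04  1.6e-03 -1.0e+00]
shift [ 415.5 -500.6  -48.9] turn [-0.1  -0.   -0.65] rows 15.6
```

Emit:
arm_command(
  targets="20 -24 -10 0 0 0 1;45 -54 -20 0 0 0 1;70 -84 -30 0 0 0 1;96 -116 -40 0 0 0 1;122 -147 -49 0 0 0 1;148 -178 -49 0 0 0 1;174 -209 -49 0 0 0 1;200 -240 -49 0 0 0 1;226 -271 -49 0 0 0 1;252 -302 -49 0 0 0 1",
  newtons=25,
)

```text
time: 0.98
tool_pos: [0.3869, -0.2279, 0.2801]
tcp_rot: [3.066, 0.686, 0.0]
wrist_force: [1.4, -0.1, -0.3]
width: 1.001
```

Emit:
arm_command(
  targets="26 -31 0 0 0 -0.6 1;52 -62 0 0 0 -0.6 1;78 -93 0 0 0 -0.6 1;104 -124 0 0 0 -0.6 1;130 -156 0 0 0 -0.6 1;150 -182 0 0 0 -0.6 1;160 -196 0 0 0 -0.6 1;163 -199 0 0 0 -0.6 1;163 -199 0 0 0 -0.6 1;163 -199 0 0 0 -0.6 1",
)

```text
time: 1.82
tool_pos: [0.4493, 0.0193, 0.28]
tcp_rot: [3.061, 0.704, -0.001]
wrist_force: [-0.4, -1.0, 0.8]
width: 1.002
```

```bash
cat > look.py <<'E'
from h import *
import sys
n=sys.argv[1]; T=pose(); p,C=cam('wrist',T); im,d=bot.read_camera('wrist')
cv2.imwrite(f'pics/{n}.png',im); np.savez(f'{n}.npz',im=im,d=d,C=C); goto(T[:3,3],None); s=bot.read_state(); print(s['time'],s['wrist_force'],s['width'],s['joint_vel'].round(3))
E
python3 look.py w1
```

```text
cur [0.4493 0.0188 0.2801] yaw 25.82 tilt [-5.e-04 -6.e-04 -1.e+00]
shift [ 0.2 -0.4  0. ] turn [0. 0. 0.] rows 0.0
1.8667 [ 0.1384998  -0.75247245 -0.76188908] 0.9997370813821436 [-0.014 -0.001  0.001  0.003 -0.001  0.004]
```

View pics/w1.png

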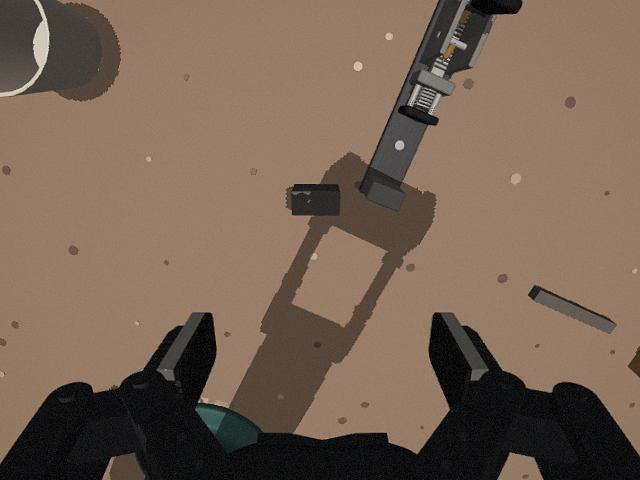

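The wrist view shows the stone at (316,200), fixed jaw at (384,192), pad at (420,118) and handle at the top edge, around (495,3). Next I'll measure them from the wrist depth.

```bash
cat > meas.py <<'E'
from h import *
import sys
np.set_printoptions(precision=4,suppress=True,linewidth=200)
z=np.load(sys.argv[1]+'.npz');d=z['d'];p=bot.camera_params('wrist');P=cloud('wrist',d,(p,z['C']));ok=d>0
X,Y,Z=P[...,0],P[...,1],P[...,2]
tab=ok&(abs(Z)<.006)&(abs(X-.5)<.15)&(abs(Y)<.15);zt=np.median(Z[tab]);print('table z',zt)
def rect(m,name):
    n,l,st,ce=cv2.connectedComponentsWithStats(m.astype(np.uint8))
    for i in range(1,n):
        if st[i,4]>60:
            q=P[l==i];r=cv2.minAreaRect(q[:,:2].astype(np.float32));print(name,st[i],'z',np.median(q[:,2]),'c',np.array(r[0]),'wh',np.array(r[1]),'ang',r[2])
rect(ok&(Z>.033)&(Z<.05)&(X<.48)&(X>.38)&(Y>-.02)&(Y<.08),'stone top')
rect(ok&(Z>.05)&(Z<.06)&(X<.52)&(X>.4)&(Y<0)&(Y>-.08),'jaw top')
rect(ok&(Z>.042)&(Z<.07)&(X<.65)&(X>.51)&(abs(Y)<.08),'head/pad top')
rect(ok&(Z>.008)&(Z<.016)&(X<.60)&(X>.45)&(Y<0.005)&(Y>-.075),'bar top')
rect(ok&(Z>.078)&(Z<.09)&(X>.55)&(abs(Y)<.08),'housing')
E
python3 meas.py w1
```

```text
table z -0.0011255532159516746
stone top [ 292  190   49   26 1239] z 0.03878821024790147 c [0.4379 0.0208] wh [0.0266 0.0496] ang 25.685935974121094
jaw top [367 181  39  30 706] z 0.05274804302662919 c [ 0.4773 -0.0368] wh [0.0202 0.0362] ang 4.2809529304504395
head/pad top [427   7  29  54 354] z 0.056376177605899636 c [ 0.6283 -0.0093] wh [0.0429 0.005 ] ang 9.952219009399414
head/pad top [444  22  38  50 623] z 0.053437165545147935 c [ 0.6283 -0.0301] wh [0.0407 0.0183] ang 10.56924819946289
head/pad top [415  69  40  27 571] z 0.05043589743945781 c [ 0.5917 -0.028 ] wh [0.013 0.036] ang 5.10270881652832
head/pad top [403 105  36  21 319] z 0.050844032051693466 c [ 0.5603 -0.0305] wh [0.0079 0.0342] ang 4.582358360290527
bar top [ 360   68   68  126 2910] z 0.010781926911563378 c [ 0.5332 -0.0327] wh [0.1365 0.041 ] ang 4.158478736877441
bar top [413 105  16   8  64] z 0.010841725606588248 c [ 0.57  -0.035] wh [0.0041 0.0163] ang 5.224528789520264
housing [438   0  60  68 897] z 0.08238334473791747 c [ 0.6325 -0.025 ] wh [0.0473 0.0341] ang 4.015810012817383
```

```bash
python3 -c "
from h import *
goto([.4352,.0195,.10],25.7)
goto([.4352,.0195,.006],25.7)"
```

```text
cur [0.4493 0.0188 0.2801] yaw 25.82 tilt [-5.e-04 -6.e-04 -1.e+00]
shift [-12.3  -6.8 180.1] turn [0.02 0.04 0.12] rows 4.3
cur [0.4493 0.0188 0.2801] yaw 25.82 tilt [-5.e-04 -6.e-04 -1.e+00]
shift [-12.2  -6.8 274.1] turn [0.02 0.04 0.12] rows 6.6
```

Emit:
arm_command(
  targets="-4 -2 30 0 0 0 0.68;-8 -4 65 0 0 0 0.68;-12 -7 100 0 0 0 0.68;-12 -7 130 0 0 0 0.68;-12 -7 155 0 0 0 0.68;-12 -7 172 0 0 0 0.68;-12 -7 180 0 0 0 0.68;-12 -7 180 0 0 0 0.68;-12 -7 180 0 0 0 0.68;-12 -7 180 0 0 0 0.68",
)

```text
time: 2.7
tool_pos: [0.4371, 0.0202, 0.1018]
tcp_rot: [3.062, 0.701, 0.004]
wrist_force: [1.1, 0.3, 0.0]
width: 0.679
```

```bash
python3 look.py w2; python3 meas.py w2
```

```text
cur [0.4373 0.0204 0.102 ] yaw 25.82 tilt [ 3.3e-03 -1.0e-04 -1.0e+00]
shift [-0.3  0.   0.2] turn [0. 0. 0.] rows 0.0
2.75 [-0.05122324 -0.92062351 -0.177054  ] 0.6818633350559323 [ 0.006 -0.004  0.001  0.    -0.001  0.001]
table z -0.001141159072429232
stone top [407 223  17  29 238] z 0.04200812894651228 c [ 0.4735 -0.0193] wh [0.0129 0.0012] ang 3.1882991790771484
stone top [ 278  234   87   45 3772] z 0.038784692590785694 c [0.438  0.0215] wh [0.0264 0.0502] ang 25.908357620239258
jaw top [ 413  222   73   53 2263] z 0.05276596741588574 c [ 0.4773 -0.0369] wh [0.0204 0.0367] ang 4.085489273071289
head/pad top [579   0  46  23 656] z 0.05474644627706578 c [ 0.6133 -0.0376] wh [0.0104 0.0054] ang 32.25963592529297
head/pad top [ 510   11   78   55 2256] z 0.050405852882300456 c [ 0.5916 -0.0276] wh [0.0129 0.0367] ang 3.9353208541870117
head/pad top [ 486   80   68   41 1296] z 0.05038455692059285 c [ 0.5603 -0.0301] wh [0.0084 0.0342] ang 4.569526672363281
bar top [ 394   18  122  219 8977] z 0.010825330200130406 c [ 0.5332 -0.0323] wh [0.137  0.0406] ang 4.595047473907471
```

View pics/w2.png

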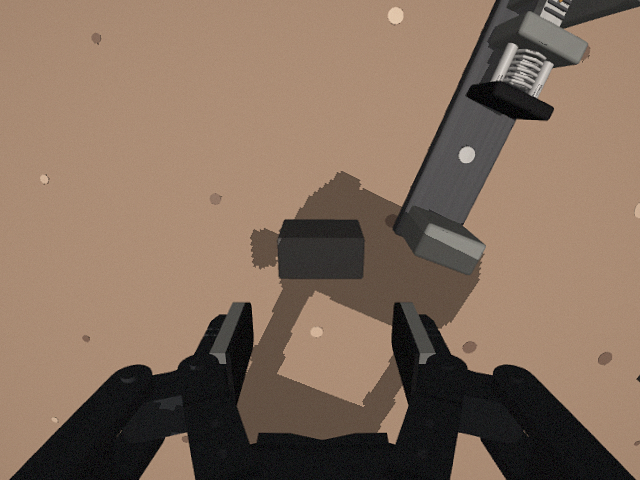

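Run:
```python
from h import *
np.set_printoptions(precision=4,suppress=True,linewidth=200)
z=np.load('w2.npz');d=z['d'];p=bot.camera_params('wrist');Q=cloud('wrist',d,(p,np.array(p['T_tool_cam'])))
m=(d>0)&(d<.2); q=Q[m]
for a in np.arange(-.09,.03,.01):
    s=q[(q[:,2]>a)&(q[:,2]<=a+.01)&(q[:,1]>0)]
    if len(s): print(round(a,3),len(s),'y',s[:,1].min(),s[:,1].max(),'x',s[:,0].min(),s[:,0].max())
goto([.4354,.020,.006],25.8)
```

```text
-0.09 6041 y 8.683782695970404e-05 0.06667284118702585 x 0.0020289849710238284 0.019216700506464332
-0.08 6272 y 9.99064522294955e-05 0.06562057969751808 x -0.01045717590420113 0.01858390332326877
-0.07 3735 y 0.020659056028427186 0.06334696086802595 x -0.012626094949545114 0.01795629616819594
-0.06 4653 y 0.025536743887839483 0.06226097245991706 x -0.012657508779136531 0.014440087266486795
-0.05 1239 y 0.02848464878407827 0.05908645894007931 x -0.009764271197185842 0.014157278443269375
-0.04 893 y 0.02843664448586926 0.042891956594087795 x -0.011777925650451632 0.012050137302248687
-0.03 843 y 0.028605929829501473 0.04281142525213083 x -0.011616134680301593 0.011805211101825017
-0.02 681 y 0.028619063949712798 0.04251461788184863 x -0.011786518583304498 0.0116304823667263
-0.01 209 y 0.028601734298512184 0.0406240947937806 x -0.010635003849439092 0.011425362984487791
0.01 4 y 0.1270260167076293 0.12815093107838693 x 0.12964361139774366 0.13005922131816752
0.02 140 y 0.12654227429021547 0.13200177013287995 x 0.12854043368687917 0.13218954564603425
cur [0.4373 0.0204 0.102 ] yaw 25.82 tilt [ 0.0033 -0.0001 -1.    ]
shift [-2.2 -0.6 96. ] turn [ 0.09 -0.17  0.02] rows 2.3
```

Run:
```python
from h import *
np.set_printoptions(precision=4,suppress=True,linewidth=200)
z=np.load('w2.npz');d=z['d'];p=bot.camera_params('wrist');Q=cloud('wrist',d,(p,np.array(p['T_tool_cam'])))
q=Q[(d>0)&(d<.2)]
for a in np.arange(-.054,-.0,.002):
    s=q[(q[:,2]>a)&(q[:,2]<=a+.002)&(abs(q[:,1])>0.01)]
    if len(s): print(round(a,3),len(s),'y',abs(s[:,1]).min(),abs(s[:,1]).max())
goto([.438-.0036,.0212-.0018,.012],25.8)
```

```text
-0.054 970 y 0.027798701692179746 0.06128497996532551
-0.052 903 y 0.02898426578135067 0.06038318239944676
-0.05 702 y 0.0295201878008935 0.05908645894007931
-0.048 451 y 0.03050391765420591 0.0558639141829066
-0.046 236 y 0.030293050869207926 0.05014247416765583
-0.044 218 y 0.028530945674965183 0.04592803556914266
-0.042 852 y 0.02848464878407827 0.037584272585363905
-0.04 322 y 0.028517874605146053 0.0358788635041382
-0.038 338 y 0.02862186110456865 0.04208276651946002
-0.036 383 y 0.028569776231791275 0.04270762354277734
-0.034 391 y 0.028574346809389136 0.04262304757951574
-0.032 383 y 0.02843664448586926 0.042891956594087795
-0.03 365 y 0.028605929829501473 0.04278101000340418
-0.028 343 y 0.028607300581489713 0.04304489170941494
-0.026 320 y 0.028668327928024213 0.04276021752958625
-0.024 333 y 0.028613722071678296 0.0427416064461581
-0.022 312 y 0.028687361288867314 0.0425771335287467
-0.02 299 y 0.028747658785181915 0.04276730553038147
-0.018 292 y 0.028619063949712798 0.04254269444215521
-0.016 282 y 0.028700487999376165 0.043062225691425975
-0.014 256 y 0.028723933971363462 0.04232377464308771
-0.012 243 y 0.028668373056157142 0.04125673355888986
-0.01 190 y 0.028601734298512184 0.0406240947937806
-0.008 125 y 0.028639154285485864 0.03577245539642492
-0.006 82 y 0.0286815905668879 0.029451468589935463
-0.004 22 y 0.028868699576743883 0.029466698900675062
cur [0.4373 0.0204 0.102 ] yaw 25.82 tilt [ 0.0033 -0.0001 -1.    ]
shift [-3.3 -0.5 90. ] turn [ 0.09 -0.17  0.02] rows 2.2
```

Emit:
arm_command(
  targets="-3 -1 15 0 0 0 0.68;-3 -1 35 0 0 0 0.68;-3 -1 55 0 0 0 0.68;-3 -1 70 0 0 0 0.68;-3 -1 80 0 0 0 0.68;-3 -1 86 0 0 0 0.68;-3 -1 89 0 0 0 0.68;-3 -1 89 0 0 0 0.68;-3 -1 89 0 0 0 0.68",
)

```text
time: 3.5
tool_pos: [0.4335, 0.0204, 0.0121]
tcp_rot: [3.062, 0.703, 0.002]
wrist_force: [0.1, -0.8, 0.2]
width: 0.675
```

```bash
python3 look.py w3
```

```text
cur [0.4336 0.0204 0.0122] yaw 25.86 tilt [ 0.0018 -0.     -1.    ]
shift [-0.1 -0.   0.1] turn [0. 0. 0.] rows 0.0
3.55 [-0.47383074  0.30008162  0.58787494] 0.6817932030868121 [ 0.001 -0.006  0.001 -0.    -0.002  0.   ]
```

View pics/w3.png

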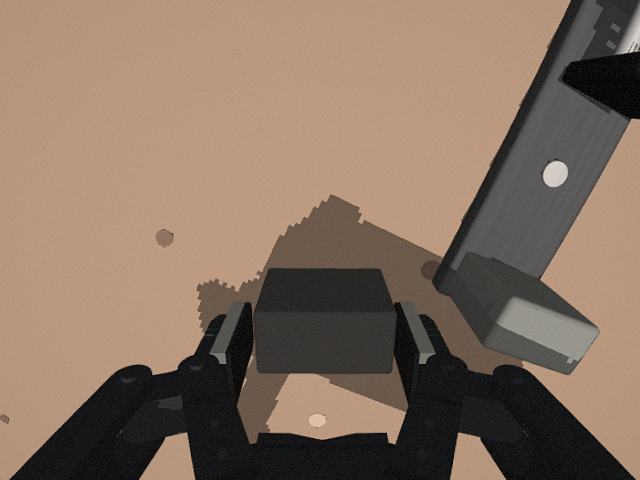

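Emit:
arm_command(
  targets="0 0 0 0 0 0 0.65;0 0 0 0 0 0 0.62;0 0 0 0 0 0 0.6;0 0 0 0 0 0 0.58;0 0 0 0 0 0 0.56;0 0 0 0 0 0 0.53;0 0 0 0 0 0 0.5;0 0 0 0 0 0 0.5",
  newtons=24,
)

```text
time: 4.22
tool_pos: [0.4334, 0.0202, 0.012]
tcp_rot: [3.061, 0.703, 0.002]
wrist_force: [-1.3, -1.8, 5.6]
width: 0.582
```

Emit:
arm_command(
  targets="0 0 -2 0 0 0 0.5;0 0 -6 0 0 0 0.5;0 0 -14 0 0 0 0.5;0 0 -26 0 0 0 0.5;0 0 -40 0 0 0 0.5;0 0 -54 0 0 0 0.5;0 0 -66 0 0 0 0.5;0 0 -74 0 0 0 0.5;0 0 -78 0 0 0 0.5;0 0 -78 0 0 0 0.5",
)

```text
time: 5.05
tool_pos: [0.4333, 0.0204, 0.0903]
tcp_rot: [3.062, 0.703, 0.003]
wrist_force: [0.6, 0.5, -0.7]
width: 0.578
```

```bash
python3 look.py w4; python3 meas.py w4
```

```text
cur [0.4327 0.0204 0.0895] yaw 25.86 tilt [ 6.e-04 -0.e+00 -1.e+00]
shift [ 0.6  0.2 -0.8] turn [0. 0. 0.] rows 0.0
5.1 [ 0.16087177  0.00592889 -1.13850729] 0.5802596599722017 [-0.003  0.017  0.015 -0.001 -0.003  0.001]
table z -0.0011547771188665096
stone top [414 222  19  31 281] z 0.04159647792100671 c [ 0.4735 -0.0193] wh [0.0129 0.0011] ang 2.067397356033325
jaw top [ 423  222   76   56 2525] z 0.05277671564105149 c [ 0.4772 -0.0368] wh [0.0206 0.0362] ang 4.1329426765441895
head/pad top [ 526    0   83   57 2574] z 0.050361304562760695 c [ 0.5919 -0.0276] wh [0.0129 0.0366] ang 3.85727596282959
head/pad top [599   0  41  11 240] z 0.050246629277292384 c [ 0.6105 -0.0396] wh [0.0057 0.0043] ang 67.4235610961914
head/pad top [ 500   72   73   43 1495] z 0.050339959176307986 c [ 0.5603 -0.0299] wh [0.0086 0.0342] ang 4.268733024597168
bar top [  400     7   130   231 10008] z 0.010800152480003891 c [ 0.5331 -0.0325] wh [0.1372 0.0411] ang 4.666272163391113
```

View pics/w4.png

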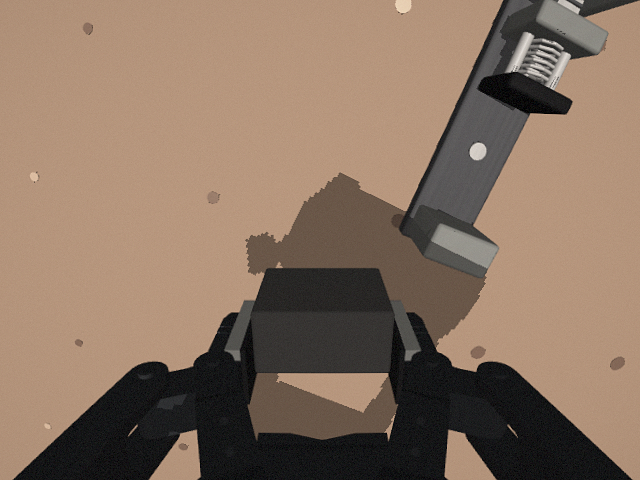

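```bash
cat > held.py <<'E'
from h import *
import sys
np.set_printoptions(precision=4,suppress=True,linewidth=200)
z=np.load(sys.argv[1]+'.npz');d=z['d'];p=bot.camera_params('wrist');Q=cloud('wrist',d,(p,np.array(p['T_tool_cam'])))
m=(d>0)&(abs(Q[...,1])<.0245)&(Q[...,0]>-.02)&(Q[...,0]<.04)&(Q[...,2]>-.05)&(Q[...,2]<.03)
top=Q[300:365,270:375].reshape(-1,3);top=top[(top[:,2]>-.03)&(top[:,2]<0.02)]
zt=np.median(top[:,2]);t=Q[m&(abs(Q[...,2]-zt)<.0015)]
A=np.c_[t[:,:2],np.ones(len(t))];c=np.linalg.lstsq(A,t[:,2],rcond=None)[0]
print('top z tool',zt,'slopes',c[:2],'x',np.percentile(t[:,0],[0.5,50,99.5]),'y',np.percentile(t[:,1],[.5,99.5]),cv2.minAreaRect(t[:,:2].astype(np.float32)))
E
python3 held.py w3;python3 held.py w4
```

```text
top z tool -0.02659049581704312 slopes [ 0.0079 -0.0011] x [-0.0081  0.0058  0.0176] y [-0.0238  0.0242] ((0.004649152047932148, 0.00015030987560749054), (0.027397066354751587, 0.04883858561515808), 0.5904691815376282)
top z tool -0.026659156278153733 slopes [0.0103 0.0006] x [-0.0078  0.0061  0.0178] y [-0.0242  0.0242] ((0.004824820905923843, 1.9781291484832764e-06), (0.04899737611413002, 0.027131840586662292), 89.98419189453125)
```

```bash
python3 -c "
from h import *
goto([.5027,-.0348,.0895],4.5)"
```

```text
cur [0.4327 0.0204 0.0895] yaw 25.86 tilt [ 6.e-04 -0.e+00 -1.e+00]
shift [39.  80.2  0.1] turn [ 1.000e-02 -3.000e-02  2.136e+01] rows 3.0
```

Emit:
arm_command(
  targets="3 6 0 0 0 1 0.5;9 18 0 0 0 4 0.5;16 34 0 0 0 9 0.5;24 50 0 0 0 14 0.5;31 64 0 0 0 18 0.5;36 74 0 0 0 20.4 0.5;39 80 0 0 0 21.4 0.5;39 80 0 0 0 21.4 0.5;39 80 0 0 0 21.4 0.5;39 80 0 0 0 21.4 0.5",
)

```text
time: 5.93
tool_pos: [0.5016, -0.0343, 0.0886]
tcp_rot: [-3.139, -0.123, 0.003]
wrist_force: [-0.4, 0.4, -1.7]
width: 0.582
```

```bash
python3 look.py w5; python3 held.py w5; python3 meas.py w5; python3 -c "
from h import *
goto([.5027,-.0348,.0262],4.5)"
```

```text
cur [ 0.5016 -0.0342  0.0887] yaw 4.5 tilt [-1.5e-03  3.0e-04 -1.0e+00]
shift [-0.   0.1  0.1] turn [0. 0. 0.] rows 0.0
5.9833 [-0.30158529 -0.38571019 -1.69738714] 0.5767547567873106 [ 0.003 -0.007 -0.001 -0.    -0.001  0.002]
top z tool -0.026644887887948387 slopes [ 0.0074 -0.0003] x [-0.0078  0.0059  0.0178] y [-0.0242  0.0242] ((0.004832533188164234, -6.649643182754517e-06), (0.04898584634065628, 0.02729249931871891), 89.8913345336914)
table z -0.0011782618352265406
head/pad top [ 285    0   80   54 1424] z 0.05174477684866419 c [ 0.6189 -0.0259] wh [0.0203 0.0317] ang 4.5851030349731445
head/pad top [ 284   77   81   28 2220] z 0.05062242280624428 c [ 0.5925 -0.028 ] wh [0.0116 0.0359] ang 4.539730548858643
head/pad top [ 288  152   72   19 1285] z 0.05047878338084216 c [ 0.5608 -0.0303] wh [0.0078 0.0336] ang 4.6504645347595215
bar top [288 105   9  51 358] z 0.010537650239458934 c [ 0.5716 -0.012 ] wh [0.0274 0.0046] ang 4.999969959259033
bar top [351 105   9  50 346] z 0.01066065220497417 c [ 0.5747 -0.047 ] wh [0.0268 0.0045] ang 3.796140432357788
bar top [309 139  32   9 158] z 0.010803169680990446 c [ 0.5654 -0.0308] wh [0.0038 0.0178] ang 11.864917755126953
bar top [ 290  170   69   98 6420] z 0.010858375630873468 c [ 0.5205 -0.0339] wh [0.0609 0.0401] ang 4.497458457946777
housing [279   0  16  41 590] z 0.08268578553854404 c [ 0.6143 -0.0128] wh [0.0134 0.0051] ang 3.422090530395508
housing [355   0  16  41 582] z 0.08255144357628988 c [ 0.6166 -0.0396] wh [0.0134 0.0052] ang 5.599888324737549
cur [ 0.5016 -0.0342  0.0887] yaw 4.5 tilt [-1.5e-03  3.0e-04 -1.0e+00]
shift [ 1.2  0.7 62.5] turn [-0.02  0.08 -0.  ] rows 1.5
```

View pics/w5.png

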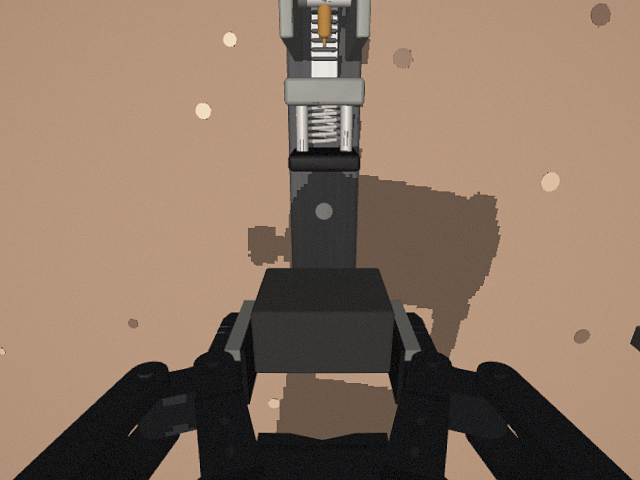

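Emit:
arm_command(
  targets="1 1 6 0 0.1 0 0.5;1 1 16 0 0.1 0 0.5;1 1 28 0 0.1 0 0.5;1 1 40 0 0.1 0 0.5;1 1 50 0 0.1 0 0.5;1 1 56 0 0.1 0 0.5;1 1 59 0 0.1 0 0.5;1 1 60 0 0.1 0 0.5;1 1 60 0 0.1 0 0.5;1 1 60 0 0.1 0 0.5",
)

```text
time: 6.82
tool_pos: [0.5042, -0.0356, 0.0297]
tcp_rot: [3.139, 0.122, 0.004]
wrist_force: [0.6, -0.3, -1.2]
width: 0.579
```

```bash
python3 look.py w6; python3 held.py w6; python3 -c "
from h import *
goto([.5027,-.0348,.0242],4.5)"
```

```text
cur [ 0.5043 -0.0356  0.0299] yaw 4.46 tilt [ 0.003 -0.    -1.   ]
shift [-0.1 -0.   0.2] turn [0. 0. 0.] rows 0.0
6.8667 [ 0.17489526  0.94306791 -0.67333483] 0.580323001446856 [ 0.    -0.003 -0.001  0.001 -0.    -0.001]
top z tool -0.02660631199405082 slopes [0.0086 0.0006] x [-0.0079  0.0061  0.0177] y [-0.0242  0.0242] ((0.0048447782173752785, -1.6221776604652405e-05), (0.026876462623476982, 0.04898003488779068), 0.03856373950839043)
cur [ 0.5043 -0.0356  0.0299] yaw 4.46 tilt [ 0.003 -0.    -1.   ]
shift [-1.6 -1.   5.7] turn [ 0.01 -0.17 -0.04] rows 0.1
```

View pics/w6.png

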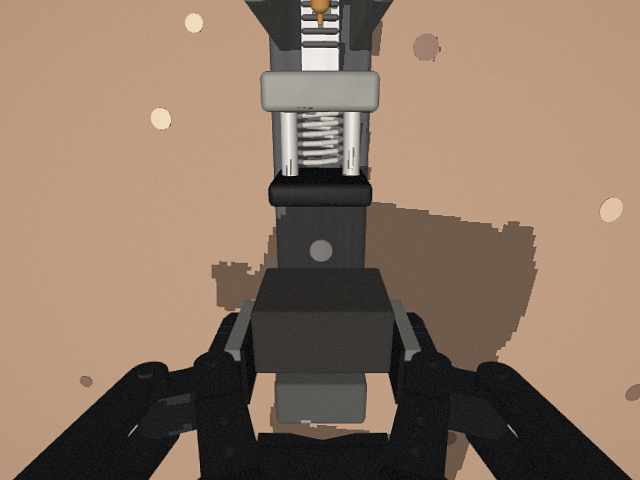

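Emit:
arm_command(
  targets="-1 -0.5 1 0 -0.1 0 0.5;-1.5 -0.7 2 0 -0.1 0 0.5;-1.5 -0.7 3 0 -0.1 0 0.5;-1.5 -0.7 3.7 0 -0.1 0 0.5;-1.5 -0.7 4.3 0 -0.1 0 0.5;-1.5 -0.7 4.8 0 -0.1 0 0.5;-1.5 -0.7 4.8 0 -0.1 0 0.5",
)

```text
time: 7.45
tool_pos: [0.502, -0.0349, 0.0243]
tcp_rot: [-3.139, -0.122, 0.0]
wrist_force: [-0.3, 0.3, -1.2]
width: 0.581
```

Emit:
arm_command(
  targets="0 0 0.3 0 0 0 0.5;0 0 0.6 0 0 0 0.5;0 0 0.8 0 0 0 0.5;0 0 0.8 0 0 0 0.5",
)

```text
time: 7.78
tool_pos: [0.5022, -0.035, 0.024]
tcp_rot: [-3.139, -0.122, 0.0]
wrist_force: [-2.3, -0.3, 3.2]
width: 0.577
```

Emit:
arm_command(
  targets="0 0 0 0 0 0 0.57;0 0 0 0 0 0 0.6;0 0 0 0 0 0 0.63;0 0 0 0 0 0 0.67;0 0 0 0 0 0 0.72;0 0 0 0 0 0 0.75;0 0 0 0 0 0 0.75",
)

```text
time: 8.37
tool_pos: [0.5021, -0.035, 0.0236]
tcp_rot: [-3.139, -0.122, 0.0]
wrist_force: [0.0, -0.1, -0.6]
width: 0.752
```

Emit:
arm_command(
  targets="0 0 -4 0 0 0 0.75;0 0 -14 0 0 0 0.75;0 0 -30 0 0 0 0.75;0 0 -55 0 0 0 0.75;0 0 -85 0 0 0 0.75;0 0 -120 0 0 0 0.75;0 0 -155 0 0 0 0.75;0 0 -180 0 0 0 0.75;0 0 -195 0 0 0 0.75;0 0 -200 0 0 0 0.75",
)

```text
time: 9.2
tool_pos: [0.5043, -0.0352, 0.2288]
tcp_rot: [3.138, 0.122, 0.012]
wrist_force: [0.6, -0.1, 0.1]
width: 0.746
```

```bash
python3 look.py w7; sed -i 's/^rect(ok&(Z>.033).*$/rect(ok\&(Z>.046)\&(Z<.053)\&(X<.53)\&(X>.49)\&(abs(Y+.03)<.06),"placed stone")/' meas.py; python3 meas.py w7
```

```text
cur [ 0.5039 -0.0352  0.2278] yaw 4.45 tilt [ 6.5e-03 -8.0e-04 -1.0e+00]
shift [ 0.4  0.1 -1. ] turn [0. 0. 0.] rows 0.0
9.25 [-0.08512353 -1.20518691  0.75807586] 0.7474888910158562 [ 0.     0.029  0.05   0.001 -0.035  0.001]
table z -0.0011646068859645087
placed stone [ 293  193   58   31 1747] z 0.05082588028978752 c [ 0.5065 -0.0348] wh [0.0266 0.0497] ang 4.6173295974731445
jaw top [ 293  194   58   30 1448] z 0.0509759254892391 c [ 0.5066 -0.035 ] wh [0.0258 0.0496] ang 4.265263080596924
jaw top [302 230  41  22 871] z 0.052788510596473825 c [ 0.478  -0.0374] wh [0.0193 0.0357] ang 4.724827766418457
head/pad top [301  24  41  60 481] z 0.05216514591451027 c [ 0.6272 -0.0231] wh [0.04   0.0304] ang 10.504570007324219
head/pad top [299  97  45  16 676] z 0.05060250529271815 c [ 0.5921 -0.0278] wh [0.0116 0.0354] ang 4.395529747009277
head/pad top [302 139  41  11 440] z 0.05036859967928231 c [ 0.5609 -0.0311] wh [0.008  0.0331] ang 4.393616676330566
head/pad top [293 192  58  16 741] z 0.050668745588023256 c [ 0.5146 -0.0343] wh [0.0113 0.0492] ang 2.9948551654815674
bar top [ 297  112   51   75 1876] z 0.010755127034732914 c [ 0.5528 -0.0319] wh [0.0675 0.0472] ang 4.425258636474609
housing [296   0  11  80 589] z 0.08262526296261369 c [ 0.6338 -0.0112] wh [0.0516 0.0062] ang 6.527342319488525
housing [337   0  11  80 596] z 0.0826391809410216 c [ 0.636  -0.0381] wh [0.0518 0.0069] ang 1.2334409952163696
```

View pics/w7.png

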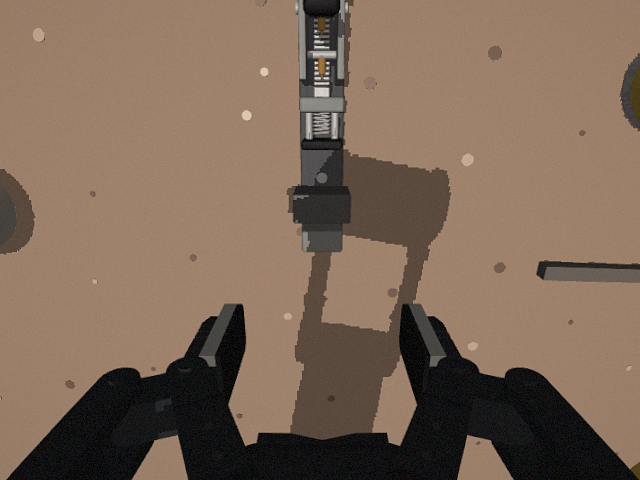

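```bash
python3 -c "
from h import *
goto([.6738,-.0216,.28],94.5)"
```

```text
cur [ 0.5039 -0.0352  0.2278] yaw 4.45 tilt [ 6.5e-03 -8.0e-04 -1.0e+00]
shift [170.7  -0.3 -51.1] turn [  0.35  -0.23 -90.05] rows 12.6
```

Emit:
arm_command(
  targets="10 0 -25 0 0 -7 0.75;25 0 -45 0 0 -14 0.75;45 0 -51 0 0 -21 0.75;65 0 -51 0 0 -28 0.75;90 0 -51 0 0 -35 0.75;115 0 -51 0 0 -42 0.75;140 0 -51 0 0 -49 0.75;160 0 -51 0 0 -56 0.75;168 0 -51 0 0 -63 0.75;171 0 -51 0 0 -70 0.75",
)

```text
time: 10.08
tool_pos: [0.6731, -0.0215, 0.2718]
tcp_rot: [-2.494, -1.907, 0.004]
wrist_force: [-0.2, -0.3, -0.5]
width: 0.75
```

Emit:
arm_command(
  targets="0 0 0 0 0 -7 0.75;0 0 0 0 0 -14 0.75;0 0 0 0 0 -19 0.75;0 0 0 0 0 -20 0.75;0 0 0 0 0 -20 0.75;0 0 0 0 0 -20 0.75",
)

```text
time: 10.58
tool_pos: [0.6721, -0.0216, 0.2736]
tcp_rot: [-2.135, -2.303, 0.002]
wrist_force: [-0.8, -0.2, -0.3]
width: 0.749
```

```bash
python3 look.py w8
```

```text
cur [ 0.6722 -0.0217  0.2739] yaw 94.35 tilt [-1.3e-03  1.0e-04 -1.0e+00]
shift [ 0.  -0.1  0.3] turn [0. 0. 0.] rows 0.0
10.6333 [0.39104702 0.28983542 0.15778249] 0.7485081514298926 [ 0.    -0.004 -0.007  0.001  0.001 -0.008]
```

View pics/w8.png

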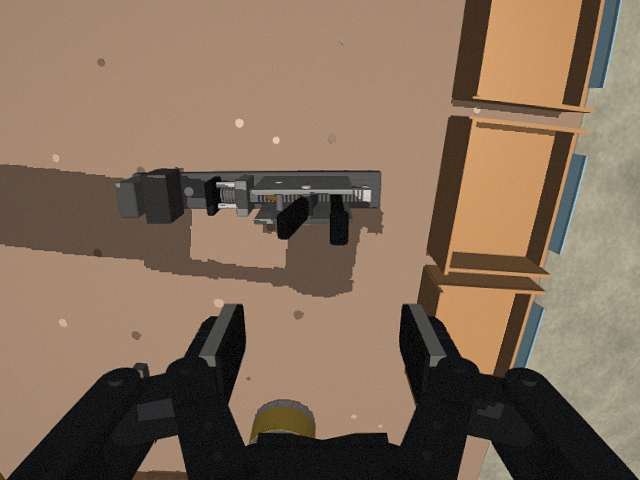

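```bash
cat > hm.py <<'E'
from h import *
import sys
np.set_printoptions(precision=4,suppress=True,linewidth=200)
z=np.load(sys.argv[1]+'.npz');d=z['d'];p=bot.camera_params('wrist');P=cloud('wrist',d,(p,z['C']))
X,Y,Z=P[...,0],P[...,1],P[...,2]
u=np.array([np.cos(np.radians(4.5)),np.sin(np.radians(4.5))])
J=np.array([.4773,-.0368]) # fixed jaw top centre
S=(X-J[0])*u[0]+(Y-J[1])*u[1]; W=-(X-J[0])*u[1]+(Y-J[1])*u[0]
ok=(d>0)&(abs(W)<.03)&(S>-.03)&(S<.28)
def rng(m,n):
    if m.sum()<10: print(n,m.sum());return
    print(n,m.sum(),'S',np.percentile(S[m],[1,99]),'W',np.percentile(W[m],[1,50,99]),'Z',np.median(Z[m]))
rng(ok&(Z>.005)&(Z<.016),'bar')
rng(ok&(Z>.075)&(Z<.088)&(S>.05),'housing')
for a in np.arange(.09,.16,.008):
    rng(ok&(Z>a)&(Z<a+.008)&(S>.19),'handle %.3f'%a); rng(ok&(Z>a)&(Z<a+.008)&(S<.19),'trig %.3f'%a)
rng(ok&(Z>.045)&(Z<.06)&(S<.015),'jaw'); rng(ok&(Z>.045)&(Z<.06)&(S>.015)&(S<.05),'stone');
m=ok&(Z>.045)&(Z<.06)&(S>.05)&(S<.13)
h,e=np.histogram(S[m],np.arange(.05,.13,.002));print(list(zip(e.round(3),h)))
E
python3 hm.py w8
```

```text
bar 2833 S [-0.0004  0.256 ] W [-0.0195  0.0116  0.02  ] Z 0.010834807535117452
housing 1238 S [0.1332 0.2213] W [-0.016   0.0118  0.017 ] Z 0.08245397629590664
handle 0.090 20 S [0.2025 0.2119] W [0.0078 0.0103 0.0108] Z 0.09344002391232087
trig 0.090 67 S [0.174  0.1825] W [-0.0082  0.0033  0.0098] Z 0.09408180848501468
handle 0.098 37 S [0.2024 0.2117] W [0.0011 0.01   0.011 ] Z 0.10202566818032083
trig 0.098 68 S [0.1717 0.1804] W [-0.0094  0.0048  0.0097] Z 0.10142692084433641
handle 0.106 24 S [0.203  0.2119] W [0.0086 0.0103 0.0108] Z 0.10987404582351779
trig 0.106 88 S [0.17   0.1791] W [-0.0092  0.0039  0.0098] Z 0.10974639115428955
handle 0.114 28 S [0.2028 0.2117] W [0.0085 0.0104 0.0108] Z 0.11803984673274279
trig 0.114 76 S [0.1683 0.1771] W [-0.0086  0.0044  0.0099] Z 0.11808186313861693
handle 0.122 33 S [0.2027 0.2119] W [0.0081 0.0104 0.0109] Z 0.12570895751979594
trig 0.122 94 S [0.1667 0.1758] W [-0.0084  0.0047  0.0098] Z 0.12573465155267155
handle 0.130 29 S [0.2028 0.2115] W [0.0084 0.0104 0.0108] Z 0.13351264901248056
trig 0.130 95 S [0.1645 0.174 ] W [-0.0087 
[... 1116 characters left out ...]
6), np.int64(83)), (np.float64(0.088), np.int64(4)), (np.float64(0.09), np.int64(0)), (np.float64(0.092), np.int64(0)), (np.float64(0.094), np.int64(0)), (np.float64(0.096), np.int64(0)), (np.float64(0.098), np.int64(0)), (np.float64(0.1), np.int64(0)), (np.float64(0.102), np.int64(0)), (np.float64(0.104), np.int64(0)), (np.float64(0.106), np.int64(0)), (np.float64(0.108), np.int64(13)), (np.float64(0.11), np.int64(68)), (np.float64(0.112), np.int64(76)), (np.float64(0.114), np.int64(76)), (np.float64(0.116), np.int64(72)), (np.float64(0.118), np.int64(75)), (np.float64(0.12), np.int64(95)), (np.float64(0.122), np.int64(0)), (np.float64(0.124), np.int64(0)), (np.float64(0.126), np.int64(0))]
```

```bash
python3 -c "
from h import *
goto([.6762,-.0206,.18],94.5)
goto([.6762,-.0206,.105],94.5)"
```

```text
cur [ 0.6722 -0.0217  0.2739] yaw 94.35 tilt [-1.3e-03  1.0e-04 -1.0e+00]
shift [ 0.7  4.2 93.9] turn [-0.07 -0.01 -0.15] rows 2.3
cur [ 0.6722 -0.0217  0.2739] yaw 94.35 tilt [-1.3e-03  1.0e-04 -1.0e+00]
shift [  0.7   4.3 168.9] turn [-0.07 -0.01 -0.15] rows 4.1
```

Emit:
arm_command(
  targets="1 4 10 0 0 0 1;1 4 30 0 0 0 1;1 4 50 0 0 0 1;1 4 70 0 0 0 1;1 4 85 0 0 0 1;1 4 94 0 0 0 1;1 4 94 0 0 0 1;1 4 94 0 0 0 1",
)

```text
time: 11.3
tool_pos: [0.6763, -0.0203, 0.18]
tcp_rot: [-2.133, -2.305, 0.001]
wrist_force: [0.7, 0.2, 0.5]
width: 1.003
```

```bash
python3 look.py w9; python3 hm.py w9 | head -30;  python3 -c "
from h import *
goto([.6762,-.0206,.105],94.5)"
```

```text
cur [ 0.677  -0.0204  0.1813] yaw 94.44 tilt [ 1.e-03 -1.e-04 -1.e+00]
shift [ 0.1 -0.8  1.3] turn [0. 0. 0.] rows 0.0
11.35 [ 0.63274089  0.03486961 -0.04164792] 0.9985761133994316 [-0.001 -0.015 -0.019 -0.002  0.    -0.002]
bar 4332 S [0.0213 0.2561] W [-0.0194  0.0127  0.0202] Z 0.010815723940384964
housing 2486 S [0.1332 0.2215] W [-0.0159  0.0118  0.0172] Z 0.0823282077487874
handle 0.090 60 S [0.2024 0.2119] W [0.008  0.0103 0.0109] Z 0.09395646449221563
trig 0.090 150 S [0.1726 0.1824] W [-0.0085  0.0057  0.0099] Z 0.09443620585634681
handle 0.098 73 S [0.2023 0.2121] W [0.0077 0.0103 0.011 ] Z 0.102198566841044
trig 0.098 165 S [0.171  0.1807] W [-0.0082  0.0064  0.0099] Z 0.10204134643052665
handle 0.106 88 S [0.2023 0.2118] W [-0.001   0.0102  0.011 ] Z 0.11053285549241201
trig 0.106 183 S [0.1693 0.1789] W [-0.0086  0.0054  0.01  ] Z 0.11006797243850569
handle 0.114 79 S [0.2027 0.2119] W [0.0083 0.0103 0.0111] Z 0.11793694315729175
trig 0.114 208 S [0.1675 0.1773] W [-0.0082  0.0061  0.0101] Z 0.11840971983688048
handle 0.122 92 S [0.2026 0.212 ] W [0.0083 0.0104 0.0111] 
[... 1550 characters left out ...]
0.094), np.int64(0)), (np.float64(0.096), np.int64(0)), (np.float64(0.098), np.int64(0)), (np.float64(0.1), np.int64(0)), (np.float64(0.102), np.int64(0)), (np.float64(0.104), np.int64(0)), (np.float64(0.106), np.int64(0)), (np.float64(0.108), np.int64(4)), (np.float64(0.11), np.int64(96)), (np.float64(0.112), np.int64(127)), (np.float64(0.114), np.int64(127)), (np.float64(0.116), np.int64(125)), (np.float64(0.118), np.int64(132)), (np.float64(0.12), np.int64(157)), (np.float64(0.122), np.int64(0)), (np.float64(0.124), np.int64(0)), (np.float64(0.126), np.int64(0))]
cur [ 0.677  -0.0204  0.1813] yaw 94.44 tilt [ 1.e-03 -1.e-04 -1.e+00]
shift [-0.2 -0.9 76.3] turn [ 0.06  0.01 -0.06] rows 1.8
```

View pics/w9.png

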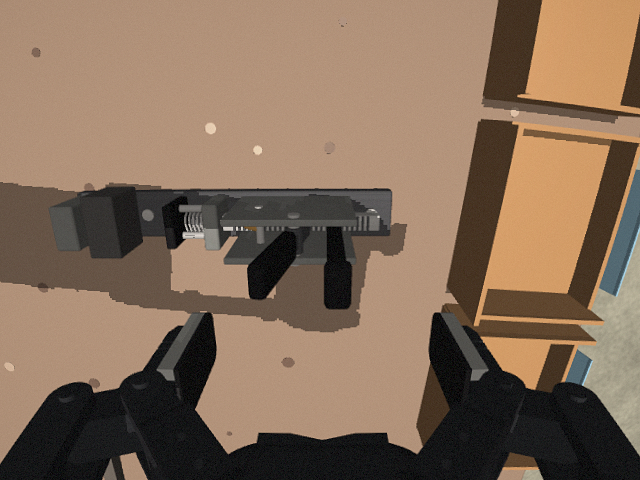

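Emit:
arm_command(
  targets="0 -0.5 10 0 0 0 1;0 -0.5 25 0 0 0 1;0 -0.5 40 0 0 0 1;0 -0.5 54 0 0 0 1;0 -0.5 65 0 0 0 1;0 -0.5 72 0 0 0 1;0 -0.5 75 0 0 0 1;0 -0.5 75 0 0 0 1",
)

```text
time: 12.02
tool_pos: [0.6755, -0.0204, 0.1047]
tcp_rot: [-2.133, -2.305, 0.001]
wrist_force: [-0.6, -0.1, -0.1]
width: 1.005
```

```bash
python3 look.py w10; python3 hm.py w10 | tail -4|cut -c1-300
```

```text
cur [ 0.6761 -0.0204  0.1056] yaw 94.45 tilt [-1.e-04  0.e+00 -1.e+00]
shift [ 0.1 -0.6  0.9] turn [0. 0. 0.] rows 0.0
12.0667 [ 0.1120523  -0.48748124 -0.12977526] 0.9997619443905283 [ 0.    -0.011 -0.017 -0.     0.001 -0.002]
trig 0.154 851 S [0.1334 0.1564] W [0.0019 0.0118 0.0147] Z 0.1583602224518954
jaw 727 S [0.004  0.0113] W [-0.0173 -0.004   0.0172] Z 0.04994253108304328
stone 3604 S [0.017  0.0431] W [-0.0241  0.0021  0.0248] Z 0.05070632047388145
[(np.float64(0.05), np.int64(0)), (np.float64(0.052), np.int64(0)), (np.float64(0.054), np.int64(0)), (np.float64(0.056), np.int64(0)), (np.float64(0.058), np.int64(0)), (np.float64(0.06), np.int64(0)), (np.float64(0.062), np.int64(0)), (np.float64(0.064), np.int64(0)), (np.float64(0.066), np.int64(
```

View pics/w10.png

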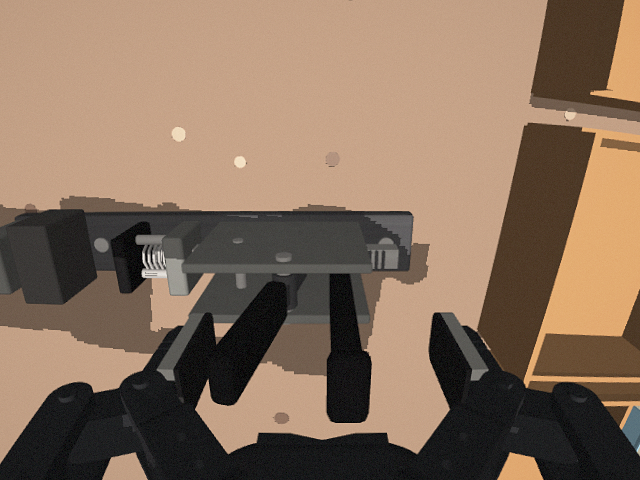

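Emit:
arm_command(
  targets="0 0 0 0 0 0 0.9;0 0 0 0 0 0 0.8;0 0 0 0 0 0 0.7;0 0 0 0 0 0 0.6;0 0 0 0 0 0 0.5;0 0 0 0 0 0 0.4;0 0 0 0 0 0 0.33;0 0 0 0 0 0 0.33;0 0 0 0 0 0 0.33",
  newtons=25,
)

```text
time: 12.82
tool_pos: [0.6741, -0.0206, 0.1063]
tcp_rot: [-2.131, -2.304, 0.005]
wrist_force: [-5.6, -0.3, 7.6]
width: 0.345
```

```bash
cat > jm.py <<'E'
from h import *
import sys
np.set_printoptions(precision=4,suppress=True,linewidth=200)
z=np.load(sys.argv[1]+'.npz');d=z['d'];p=bot.camera_params('wrist');P=cloud('wrist',d,(p,z['C']))
X,Y,Z=P[...,0],P[...,1],P[...,2]
u=np.array([np.cos(np.radians(4.5)),np.sin(np.radians(4.5))]);J=np.array([.4773,-.0368])
S=(X-J[0])*u[0]+(Y-J[1])*u[1]; W=-(X-J[0])*u[1]+(Y-J[1])*u[0]
ok=(d>0)&(abs(W)<.0135)&(Z>.0465)&(Z<.0535)&(S>-.03)&(S<.13)
h,e=np.histogram(S[ok],np.arange(-.02,.131,.001)); b=h>max(12,0.15*np.median(h[h>0]))
i=0
while i<len(b):
    if b[i]:
        j=i
        while j+1<len(b) and b[j+1]: j+=1
        m=ok&(S>=e[i])&(S<e[j+1]);print('seg S %.4f..%.4f'%tuple(np.percentile(S[m],[1,99])),'Z %.4f'%np.median(Z[m]),m.sum()); i=j
    i+=1
E
python3 jm.py w10; python3 look.py w11; python3 jm.py w11
```

```text
seg S 0.0063..0.0113 Z 0.0506 464
seg S 0.0170..0.0430 Z 0.0508 1826
seg S 0.0803..0.0877 Z 0.0505 681
seg S 0.1102..0.1216 Z 0.0507 889
cur [ 0.6741 -0.0206  0.1063] yaw 94.47 tilt [-4.3e-03 -2.0e-04 -1.0e+00]
shift [ 0.  0. -0.] turn [0. 0. 0.] rows 0.0
12.8667 [-5.77040998 -0.11219779  7.8976511 ] 0.3481043362444716 [ 0.001  0.    -0.     0.001 -0.     0.001]
seg S 0.0023..0.0113 Z 0.0517 635
seg S 0.0171..0.0430 Z 0.0508 1809
seg S 0.0716..0.0797 Z 0.0504 686
seg S 0.1016..0.1135 Z 0.0507 962
```

View pics/w11.png

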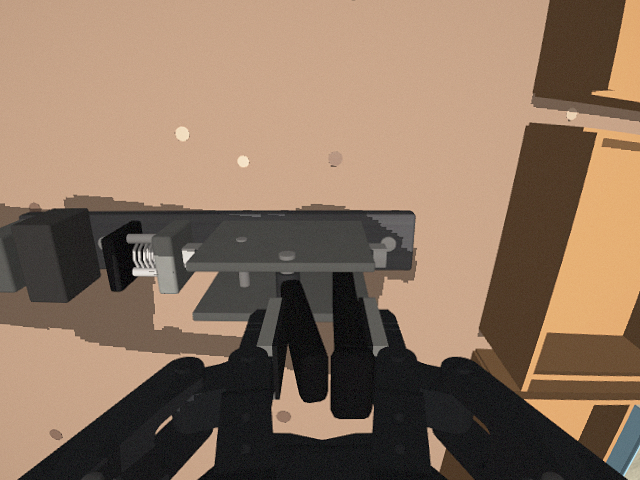

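Emit:
arm_command(
  targets="0 0 0 0 0 0 0.5;0 0 0 0 0 0 0.65;0 0 0 0 0 0 0.8;0 0 0 0 0 0 0.93;0 0 0 0 0 0 0.95;0 0 0 0 0 0 0.95;0 0 0 0 0 0 0.95",
)

```text
time: 13.45
tool_pos: [0.6769, -0.0204, 0.1062]
tcp_rot: [2.132, 2.305, 0.002]
wrist_force: [-0.1, -0.1, -0.5]
width: 0.947
```

Emit:
arm_command(
  targets="0 0 0 0 0 0 0.85;0 0 0 0 0 0 0.75;0 0 0 0 0 0 0.65;0 0 0 0 0 0 0.55;0 0 0 0 0 0 0.45;0 0 0 0 0 0 0.37;0 0 0 0 0 0 0.33;0 0 0 0 0 0 0.33;0 0 0 0 0 0 0.33",
)

```text
time: 14.2
tool_pos: [0.6741, -0.0205, 0.1061]
tcp_rot: [-2.131, -2.304, 0.005]
wrist_force: [-6.1, -0.9, 7.1]
width: 0.349
```

```bash
python3 look.py w12; python3 jm.py w12
```

```text
cur [ 0.6741 -0.0205  0.1061] yaw 94.47 tilt [-4.4e-03 -2.0e-04 -1.0e+00]
shift [0. 0. 0.] turn [0. 0. 0.] rows 0.0
14.25 [-6.52518924 -0.63782926  7.89255972] 0.34889662282781336 [ 0.001 -0.001 -0.001  0.001  0.     0.001]
seg S 0.0035..0.0113 Z 0.0517 609
seg S 0.0171..0.0430 Z 0.0508 1821
seg S 0.0636..0.0717 Z 0.0504 681
seg S 0.0935..0.1053 Z 0.0507 971
```

Emit:
arm_command(
  targets="0 0 0 0 0 0 0.5;0 0 0 0 0 0 0.65;0 0 0 0 0 0 0.8;0 0 0 0 0 0 0.93;0 0 0 0 0 0 0.95;0 0 0 0 0 0 0.95;0 0 0 0 0 0 0.95",
)

```text
time: 14.83
tool_pos: [0.6768, -0.0204, 0.1062]
tcp_rot: [2.133, 2.305, 0.002]
wrist_force: [0.3, 0.7, -0.2]
width: 0.953
```

Emit:
arm_command(
  targets="0 0 0 0 0 0 0.85;0 0 0 0 0 0 0.75;0 0 0 0 0 0 0.65;0 0 0 0 0 0 0.55;0 0 0 0 0 0 0.45;0 0 0 0 0 0 0.37;0 0 0 0 0 0 0.33;0 0 0 0 0 0 0.33;0 0 0 0 0 0 0.33",
)

```text
time: 15.58
tool_pos: [0.6741, -0.0205, 0.1061]
tcp_rot: [-2.131, -2.304, 0.005]
wrist_force: [-5.9, -0.1, 6.9]
width: 0.346
```

Emit:
arm_command(
  targets="0 0 0 0 0 0 0.5;0 0 0 0 0 0 0.65;0 0 0 0 0 0 0.8;0 0 0 0 0 0 0.93;0 0 0 0 0 0 0.95;0 0 0 0 0 0 0.95;0 0 0 0 0 0 0.95",
)

```text
time: 16.17
tool_pos: [0.6768, -0.0204, 0.1062]
tcp_rot: [2.133, 2.305, 0.002]
wrist_force: [-0.1, 0.2, -0.3]
width: 0.95
```

Emit:
arm_command(
  targets="0 0 0 0 0 0 0.85;0 0 0 0 0 0 0.75;0 0 0 0 0 0 0.65;0 0 0 0 0 0 0.55;0 0 0 0 0 0 0.45;0 0 0 0 0 0 0.37;0 0 0 0 0 0 0.33;0 0 0 0 0 0 0.33;0 0 0 0 0 0 0.33",
)

```text
time: 16.92
tool_pos: [0.6741, -0.0205, 0.1061]
tcp_rot: [-2.131, -2.304, 0.005]
wrist_force: [-6.3, -0.0, 7.5]
width: 0.347
```

```bash
python3 look.py w13; python3 jm.py w13
```

```text
cur [ 0.6741 -0.0205  0.1061] yaw 94.47 tilt [-4.5e-03 -2.0e-04 -1.0e+00]
shift [ 0.  0. -0.] turn [0. 0. 0.] rows 0.0
16.9667 [-5.1417932  -0.08925764  8.07990938] 0.34765992968917353 [ 0.001  0.001 -0.001  0.002  0.001 -0.   ]
seg S 0.0031..0.0113 Z 0.0517 635
seg S 0.0170..0.0431 Z 0.0508 1827
seg S 0.0473..0.0556 Z 0.0504 661
seg S 0.0777..0.0896 Z 0.0507 972
```

View pics/w13.png

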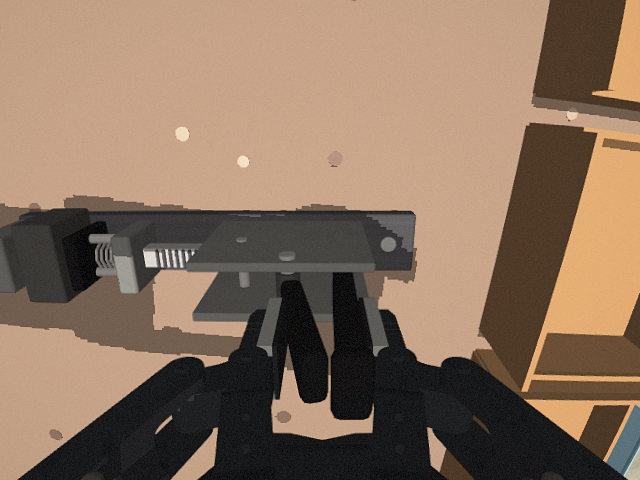

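The stone is still upright at (60,255) and the pad, at (85,255), is just short of it. The next stroke will touch the stone, so I'll close more slowly.

Emit:
arm_command(
  targets="0 0 0 0 0 0 0.5;0 0 0 0 0 0 0.65;0 0 0 0 0 0 0.8;0 0 0 0 0 0 0.93;0 0 0 0 0 0 0.95;0 0 0 0 0 0 0.95;0 0 0 0 0 0 0.95",
)

```text
time: 17.55
tool_pos: [0.6768, -0.0204, 0.1062]
tcp_rot: [2.133, 2.305, 0.002]
wrist_force: [-0.1, -0.2, 0.2]
width: 0.952
```

Emit:
arm_command(
  targets="0 0 0 0 0 0 0.85;0 0 0 0 0 0 0.78;0 0 0 0 0 0 0.7;0 0 0 0 0 0 0.64;0 0 0 0 0 0 0.58;0 0 0 0 0 0 0.52;0 0 0 0 0 0 0.47;0 0 0 0 0 0 0.42;0 0 0 0 0 0 0.38;0 0 0 0 0 0 0.35",
)

```text
time: 18.38
tool_pos: [0.674, -0.0206, 0.106]
tcp_rot: [-2.131, -2.304, 0.005]
wrist_force: [-8.0, -1.3, 7.7]
width: 0.35
```

Emit:
arm_command(
  targets="0 0 0 0 0 0 0.33;0 0 0 0 0 0 0.33;0 0 0 0 0 0 0.33",
)

```text
time: 18.63
tool_pos: [0.6741, -0.0205, 0.1061]
tcp_rot: [-2.131, -2.304, 0.005]
wrist_force: [-7.6, -0.3, 8.1]
width: 0.347
```

```bash
python3 look.py w14; python3 jm.py w14
```

```text
cur [ 0.6741 -0.0205  0.1061] yaw 94.47 tilt [-4.5e-03 -2.0e-04 -1.0e+00]
shift [-0. -0.  0.] turn [0. 0. 0.] rows 0.0
18.6833 [-7.52953858  0.18570458  8.14159548] 0.3464013133993441 [ 0.     0.001 -0.    -0.002  0.001 -0.001]
seg S 0.0033..0.0114 Z 0.0518 594
seg S 0.0140..0.0476 Z 0.0507 2325
seg S 0.0698..0.0816 Z 0.0507 954
```

View pics/w14.png

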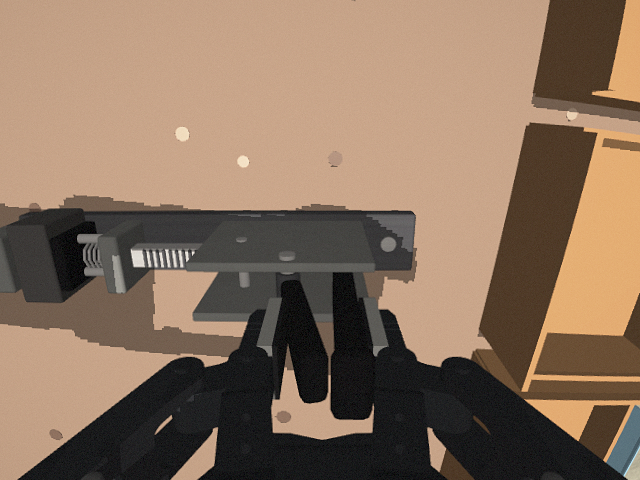

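Emit:
arm_command(
  targets="0 0 0 0 0 0 0.5;0 0 0 0 0 0 0.65;0 0 0 0 0 0 0.8;0 0 0 0 0 0 0.93;0 0 0 0 0 0 0.95;0 0 0 0 0 0 0.95;0 0 0 0 0 0 0.95",
)

```text
time: 19.27
tool_pos: [0.6768, -0.0204, 0.1062]
tcp_rot: [2.133, 2.305, 0.002]
wrist_force: [0.2, -0.9, -0.0]
width: 0.953
```

Emit:
arm_command(
  targets="0 0 0 0 0 0 0.85;0 0 0 0 0 0 0.78;0 0 0 0 0 0 0.72;0 0 0 0 0 0 0.66;0 0 0 0 0 0 0.6;0 0 0 0 0 0 0.55;0 0 0 0 0 0 0.5;0 0 0 0 0 0 0.46;0 0 0 0 0 0 0.42;0 0 0 0 0 0 0.39",
)

```text
time: 20.1
tool_pos: [0.6732, -0.0206, 0.1056]
tcp_rot: [-2.13, -2.303, 0.007]
wrist_force: [-8.9, -1.1, 7.0]
width: 0.394
```

Emit:
arm_command(
  targets="0 0 0 0 0 0 0.36;0 0 0 0 0 0 0.33;0 0 0 0 0 0 0.33;0 0 0 0 0 0 0.33",
)

```text
time: 20.43
tool_pos: [0.6741, -0.0205, 0.1058]
tcp_rot: [-2.131, -2.304, 0.005]
wrist_force: [-7.0, -0.7, 7.0]
width: 0.347
```

```bash
python3 look.py w15; python3 jm.py w15
```

```text
cur [ 0.6741 -0.0205  0.1059] yaw 94.47 tilt [-4.5e-03 -2.0e-04 -1.0e+00]
shift [-0. -0.  0.] turn [0. 0. 0.] rows 0.0
20.4833 [-7.09860551 -0.1893573   8.0169867 ] 0.3472966757234571 [ 0.001 -0.    -0.002 -0.001 -0.    -0.001]
seg S 0.0044..0.0445 Z 0.0508 2712
seg S 0.0623..0.0741 Z 0.0506 943
```

View pics/w15.png

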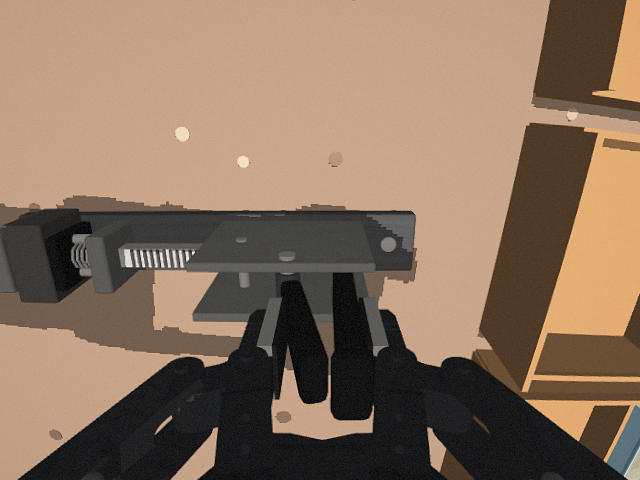

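Emit:
arm_command(
  targets="0 0 0 0 0 0 0.5;0 0 0 0 0 0 0.65;0 0 0 0 0 0 0.8;0 0 0 0 0 0 0.93;0 0 0 0 0 0 0.95;0 0 0 0 0 0 0.95;0 0 0 0 0 0 0.95",
)

```text
time: 21.07
tool_pos: [0.6769, -0.0204, 0.1062]
tcp_rot: [2.132, 2.305, 0.002]
wrist_force: [-0.4, -0.4, -0.3]
width: 0.948
```

```bash
python3 look.py w16; python3 jm.py w16
```

```text
cur [ 0.6768 -0.0204  0.1062] yaw 94.46 tilt [ 0.0016 -0.     -1.    ]
shift [ 0.   0.1 -0.1] turn [0. 0. 0.] rows 0.0
21.1167 [ 0.76271021  0.0159583  -0.02180916] 0.9459779487101249 [-0.     0.     0.002  0.001  0.003 -0.002]
seg S 0.0078..0.0446 Z 0.0508 2533
seg S 0.0635..0.0754 Z 0.0506 965
```

Emit:
arm_command(
  targets="0 0 0 0 0 0 0.85;0 0 0 0 0 0 0.78;0 0 0 0 0 0 0.72;0 0 0 0 0 0 0.66;0 0 0 0 0 0 0.6;0 0 0 0 0 0 0.56;0 0 0 0 0 0 0.53;0 0 0 0 0 0 0.5;0 0 0 0 0 0 0.5;0 0 0 0 0 0 0.5",
)

```text
time: 21.95
tool_pos: [0.6736, -0.0206, 0.1057]
tcp_rot: [-2.131, -2.304, 0.006]
wrist_force: [-9.2, -0.2, 6.4]
width: 0.503
```

```bash
python3 look.py w17; python3 jm.py w17
```

```text
cur [ 0.6736 -0.0206  0.1056] yaw 94.46 tilt [-5.2e-03 -2.0e-04 -1.0e+00]
shift [ 0.  0. -0.] turn [0. 0. 0.] rows 0.0
22.0 [-7.78292829  0.49158394  5.20933081] 0.49509985302726006 [-0.    -0.    -0.    -0.001  0.007 -0.   ]
seg S 0.0035..0.0446 Z 0.0509 2754
seg S 0.0593..0.0708 Z 0.0506 945
```

Emit:
arm_command(
  targets="0 0 0 0 0 0 0.47;0 0 0 0 0 0 0.44;0 0 0 0 0 0 0.41;0 0 0 0 0 0 0.38;0 0 0 0 0 0 0.38;0 0 0 0 0 0 0.38",
)

```text
time: 22.5
tool_pos: [0.6728, -0.0206, 0.1055]
tcp_rot: [-2.13, -2.303, 0.008]
wrist_force: [-9.1, -1.1, 6.6]
width: 0.382
```

```bash
python3 look.py w18; python3 jm.py w18
```

```text
cur [ 0.6727 -0.0206  0.1055] yaw 94.46 tilt [-7.2e-03 -2.0e-04 -1.0e+00]
shift [ 0.  0. -0.] turn [0. 0. 0.] rows 0.0
22.55 [-8.11750066 -1.22742959  5.86560874] 0.3813598896102782 [-0.002 -0.    -0.    -0.001 -0.     0.002]
seg S 0.0028..0.0446 Z 0.0509 2783
seg S 0.0600..0.0718 Z 0.0506 951
```

View pics/w18.png

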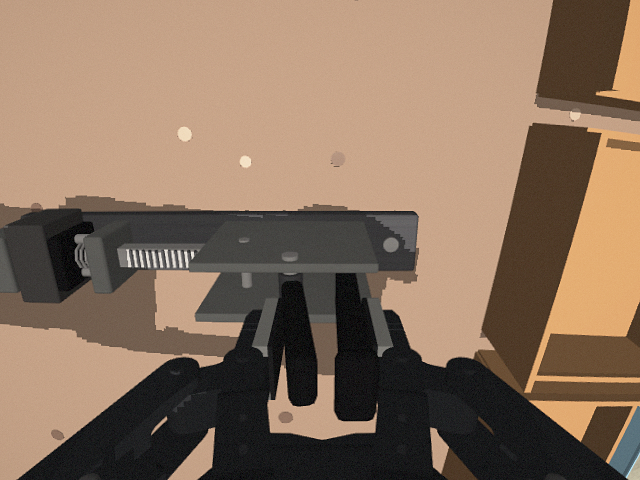

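```bash
python3 -c "
import cv2,numpy as np
a=[cv2.imread(f'pics/w{i}.png')[190:440,0:440] for i in (15,17,18)]
cv2.imwrite('pics/cmp.png',cv2.resize(np.vstack([a[0],a[1],a[2]]),None,fx=.78,fy=.78))"
```

```text
(no output)
```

View pics/cmp.png

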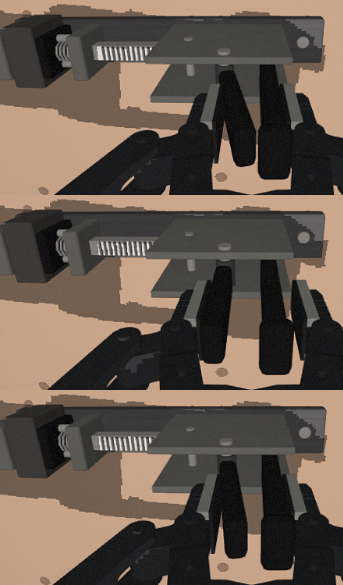

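Emit:
arm_command(
  targets="0 0 0 0 0 0 0.36;0 0 0 0 0 0 0.34;0 0 0 0 0 0 0.33;0 0 0 0 0 0 0.33;0 0 0 0 0 0 0.33",
)

```text
time: 22.97
tool_pos: [0.6741, -0.0205, 0.1058]
tcp_rot: [-2.131, -2.304, 0.005]
wrist_force: [-5.2, -0.1, 5.9]
width: 0.347
```

```bash
python3 look.py w19; python3 jm.py w19; sed -i 's/abs(W)<.0135/abs(W)<float((sys.argv+["",".0135"])[2] or .0135)/' jm.py; sed -i 's/(sys.argv+\["",".0135"\])\[2\]/(sys.argv[2] if len(sys.argv)>2 else "")/' jm.py; for i in 15 16 17 18 19; do echo $i; python3 jm.py w$i .017; done
```

```text
cur [ 0.6741 -0.0205  0.1058] yaw 94.47 tilt [-4.5e-03 -2.0e-04 -1.0e+00]
shift [-0.  0. -0.] turn [0. 0. 0.] rows 0.0
23.0167 [-5.69521593 -0.38163391  7.72982496] 0.35095531378549333 [-0.002 -0.     0.002  0.002 -0.     0.001]
seg S 0.0038..0.0445 Z 0.0509 2736
seg S 0.0585..0.0702 Z 0.0506 948
15
seg S 0.0033..0.0445 Z 0.0509 3432
seg S 0.0623..0.0741 Z 0.0506 1188
16
seg S 0.0076..0.0445 Z 0.0508 3164
seg S 0.0635..0.0754 Z 0.0506 1209
17
seg S 0.0033..0.0446 Z 0.0508 3450
seg S 0.0593..0.0709 Z 0.0506 1185
18
seg S 0.0018..0.0445 Z 0.0509 3510
seg S 0.0599..0.0718 Z 0.0506 1203
19
seg S 0.0036..0.0445 Z 0.0509 3418
seg S 0.0585..0.0702 Z 0.0506 1192
```

Emit:
arm_command(
  targets="0 0 0 0 0 0 0.33;0 0 0 0 0 0 0.33;0 0 0 0 0 0 0.33;0 0 0 0 0 0 0.33;0 0 0 0 0 0 0.33;0 0 0 0 0 0 0.33;0 0 0 0 0 0 0.33;0 0 0 0 0 0 0.33;0 0 0 0 0 0 0.33;0 0 0 0 0 0 0.33",
)

```text
time: 23.85
tool_pos: [0.6741, -0.0205, 0.1058]
tcp_rot: [-2.131, -2.304, 0.005]
wrist_force: [-5.3, 0.6, 4.8]
width: 0.345
```

```bash
python3 look.py w20; python3 jm.py w20
python3 - <<'E'
from h import *
im,d=bot.read_camera('top');im2,d2=bot.read_camera('side')
cv2.imwrite('pics/fin.png',np.vstack([cv2.resize(im,None,fx=.6,fy=.6),cv2.resize(im2,None,fx=.6,fy=.6)]))
cv2.imwrite('pics/finside.png',cv2.resize(im2[150:330,200:420],None,fx=3,fy=3,interpolation=cv2.INTER_CUBIC))
a=np.load('top0.npz')['im']
for n,(u,v) in dict(stick=(453,304),wheel=(160,223),tin=(465,222),tub=(168,299)).items():
    s=np.s_[v-30:v+30,u-35:u+35]
    print(n,np.abs(a[s].astype(int)-im[s]).mean())
E
```

```text
cur [ 0.6741 -0.0205  0.1058] yaw 94.46 tilt [-4.6e-03 -2.0e-04 -1.0e+00]
shift [-0.  0.  0.] turn [0. 0. 0.] rows 0.0
23.9 [-5.63084239 -0.22145592  5.25510061] 0.3490779764775272 [-0.001  0.     0.002 -0.001 -0.002 -0.   ]
seg S 0.0043..0.0446 Z 0.0509 2716
seg S 0.0585..0.0705 Z 0.0506 962
stick 12.917539682539683
wheel 11.751666666666667
tin 13.743809523809524
tub 12.557142857142857
```

View pics/fin.png

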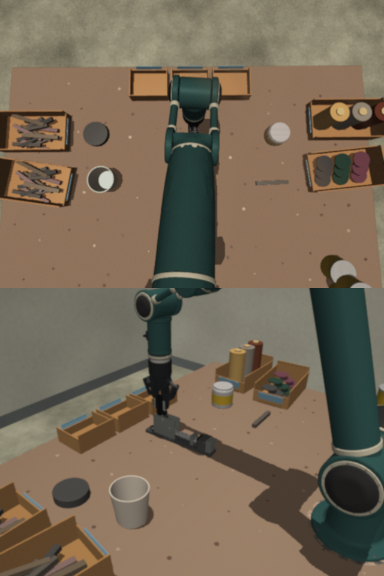

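View pics/finside.png

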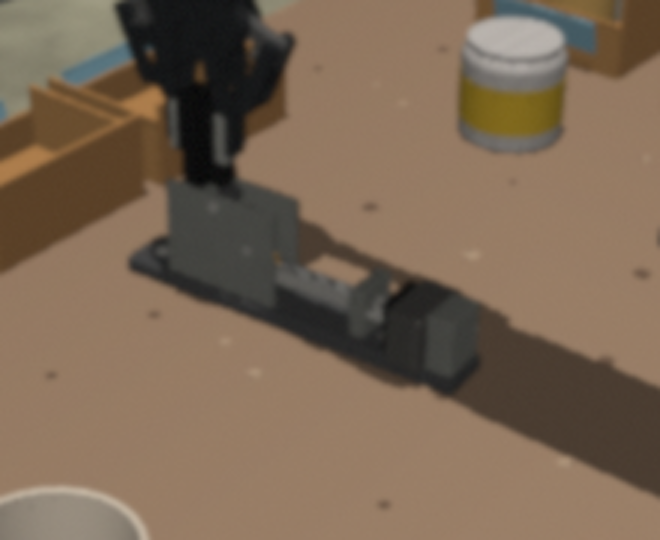

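View pics/w20.png

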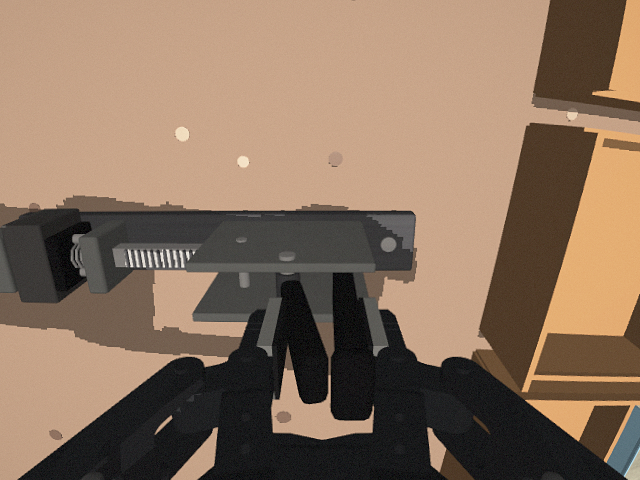

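```bash
python3 -c "
from workcell import bot
print(bot.finish_job())"
```

```text
the job is handed in; nothing more can be done
None
```

The stone is clamped against the fixed jaw, with the pad's spring squeezed about 8 mm of its 20 mm travel. I handed the job in at about 24 s with the trigger still held at its stop.

- **Placing:** I gripped the stone by its ends at 24 N and set it on the bar with about 4 N of contact force. It stood upright, within about 1 mm of the bar's middle line and square to the jaws, before I let go.
- **Pumping:** It took seven squeezes of the trigger. The first advanced the jaw 8.6 mm and most of the others 8 mm.
- **Final check:** The stone was flat against the fixed jaw. The squeeze worked out at 7.7 to 8.1 mm and held steady for the last 0.9 s. None of the spring readings came near 18 mm.
- **Bystanders:** The stick, wheel, tin and tub look unmoved in the top and side views. The automatic picture comparison was no use because the whole picture had changed in brightness, so this is by eye only.

**Pawl slip:** On the last squeeze the pawl seems to have slipped one 4 mm tooth part-way. The jaw ended about 4 mm further on instead of 8 mm, so the spring sits a little below half. Releasing before that squeeze had also let the jaw back about 1.2 mm. I left it there because another release and stroke risked overshooting.

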